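Dispose of a spent cell in the pedal-lid collection box

TASK

Put the spent red cell on the chute of the green collection box and let go, so that it lies against the closed lid. Then slowly press the pedal right down until you feel it seated on its rubber stop, without forcing it (never more than 25 N), hold it there a moment until the cell has slid in, and ease it back up so the lid closes without slamming. The red cell ends inside the box with the lid shut; leave the green cell and the pliers alone.

Things in the scene. Friction and masses are not known exactly. Their poses are not given: they have to be found in the camera images.
- red_cell_mid (a point): centre of the spent cell: a red and white AA cell, 50 mm long (its y axis) and 14 mm thick, about 20 to 35 g, lying on the worktop, so its centre is 7 mm up; grasp it across its jacket
- green_cell_mid (a point): centre of the good green and white AA cell, same size; to be left alone
- pliers: red-handled pliers, 63 x 184 x 13 mm, lying on the worktop; to be left alone
- box: green collection box with chute and pedal, fixed to the worktop (place and yaw differ). Origin on the worktop under the chute's middle; z up, x from the pedal (near side) over the chute to the box, y left. Base plate x -0.173 to 0.188, y +-0.075. The box part is hollow, x 0.057 to 0.172, y +-0.053, floor z = 0.006, lid on top at z = 0.127
- chute_drop (a point): centre of the chute's surface (box frame 0, 0, 0.097). The chute is a smooth metal slide 106 mm wide between cheeks about 20 mm high, falling from z = 0.127 at x = -0.045 to z = 0.063 at x = 0.055 (32 degrees). A cell let go here, lengthwise along the box's x, slides by itself down to the lid's skirt
- pedal_pad (a point): centre of the top of the pedal's pad (50 mm along x, 70 mm along y), 135 mm from the axle, 83 mm above the worktop when up; nothing stands above it, the chute begins 90 mm further on
- stop_foot: steel foot of the stop under the pad (box frame -0.135, 0, 0.006). A screw in it carries a rubber buffer (about 3 N per mm). The screw is set differently each time and its height is not measured: the pad meets the buffer after about 15 to 36 mm of travel, and is seated when the buffer carries at least 2 N
- lid_front (a point): middle of the front edge of the black lid's top (box frame 0.060, 0, 0.126 when shut); its z axis is upright when the lid is shut. The lid is hinged at the box's far upper edge (box frame x = 0.172, z = 0.121); its skirt below this edge reaches to 9 mm above the chute and holds the cell back. Linked to the pedal, it turns 3.6 times the pedal's angle
- pedal (a joint): angle of the pedal lever, rad: 0 up (level, lid shut), grows as it is pressed. A steel bar from its axle (box frame 0, 0, 0.075) to a rubber-topped pad towards -x of the box. Sprung: pushes back with about 4 to 9 N at the pad before it meets its stop, and flies up, slamming the lid, if let go

How it is judged:
By the outcome, as a careful person would: the job done as asked, in the order asked, and still so for the second after the job is handed in, with the robot touching nothing.
It also fails if it takes over 72 s, if anything falls off the work surface, if the arm or the gripper's body presses on something with over 40 N, if the wrist force passes 120 N, or if a joint passes its speed limit or range.

ROBOT

A 6-joint arm with a two-finger parallel gripper is mounted at the origin on a cart in front of the work surface, level with it; the furniture and walls round the work are solid. World frame = base frame: x ahead of the robot, y to its left, z up, the work surface at z = 0. Lengths are in m, angles in rad, forces in N, time in s.
With the tool pointing down it reaches from about 0.275 to 0.875 m from the base axis. Payload 12.5 kg.
Tool frame: the origin (TCP) lies at the very end of the fingers, on their centre line; the grasp point (between the pads) lies 19 mm behind it; z points along the fingers, y is the line along which they close (so a half turn about z gives the same grasp; the last joint's range is limited). The gripper opens to 85 mm and grips with 20 to 120 N. Pads are 22 mm wide; open, the fingers measure 114 mm over their backs; the gripper's body (76 mm by 85 mm) begins 54 mm behind the grasp point. The pads swing forward as they close: fully open they stand 13 mm farther back than shut.
Start: joints at [-1.403, 0.351, 1.652, -0, 1.139, -0.085], TCP at [0.138, -0.532, 0.231] pointing down, gripper open.
Joint ranges: [-2.75, 2.75], [-0.79, 2.1], [0.01, 2.65], [-1.57, 4.71], [0.07, 3.14], [-2.87, 2.87]. Speed limits (rad/s): [2.22, 2.22, 2.79, 3.14, 3.14, 3.14].

INTERFACE

Orientations are given as a 3x3 rotation matrix whose columns are the frame's x, y, z axes.
In Python, from bench import manip gives the robot as it stands. Calls block until the motion is done:
- manip.move_ptp(position, orientation): joint-space move of the TCP to a pose.
- manip.move_l(position, attitude=None, max_speed=0.15): straight line of the TCP; attitude=None keeps the orientation; max_speed is the mean speed in m/s.
- manip.move_j(angles): joint-space move.
- manip.set_gripper(opening, effort=None): opening from 0.0 (shut) to 1.0 (fully open); effort is the grip in N (None keeps the last); returns when the fingers have stopped.
- manip.dwell(seconds).
- manip.inverse_kinematics(position, orientation): joint angles nearest the present ones, or None.
- manip.grab_frame(name): name is "side" or "top" or "wrist"; returns (picture, depth): 420x560x3 uint8, red, green, blue; 420x560 float32, m along the optical axis (not along the pixel's ray), 0 where there is no reading.
- manip.get_calibration(name): a dict with "camera_matrix" (3x3 intrinsics, pixels), "R" (3x3) and "t" (3): a world point X has camera coordinates R X + t. Camera axes: x right, y down, z forward; pixel columns grow to the right and rows downward; lengths in m; the calibration is good to about 2 mm. A picture is of the moment at which its call begins: read the wrist's pose just before it. get_calibration takes no time and is no camera call; for the wrist camera it gives the pose at the moment of the call.
A pose or a line that the arm cannot do raises manip.Unreachable and nothing moves.
- manip.sign_off(): hands the job in; it is judged then, once.
Trained networks look in the newest picture that a camera, given by its name, has taken for a name from the list of things; names that differ only in an ending like _2 or _b are one class to them, and where a whole thing is asked for, a point or a joint stands for the part that bears it (a point fixed in the world has none). Each returns a list of dicts, best first, with "confidence" (0 to 1); they miss things now and then, are a little off and sometimes report something else, mostly with a low value. They report only what shows in the picture. A call takes as long as a camera call.
- manip.look_for(camera, name): "at" ([x, y, z] in m, in world coordinates, good to about 4 mm: the middle of the surface that is visible of it).
Readings, each from a call of its own:
- manip.current_time(): time.
- manip.current_qpos(): joint angles.
- manip.current_joint_vel(): joint speeds.
- manip.current_joint_torque(): joint torques, N m.
- manip.current_ee_pos(): TCP position.
- manip.current_tcp_rot(): TCP orientation.
- manip.current_force(): force on the tool from outside, world axes, zero at the start.
- manip.current_ft_torque(): the same for the moment, N m.
- manip.current_grip_width(): opening from 0.0 (shut) to 1.0 (fully open).
- manip.current_grip_force(): force on a finger pad.
Only numpy, scipy, OpenCV 4.12 (cv2) and the standard library are available. Lean on these libraries where they do the work, as an engineer would, in place of code of your own. Each camera call takes 0.05 s, during which the arm holds its last target. There are 200 camera calls.

## Working session

There is one attempt and no reset: what is moved stays moved. The work goes in short steps, each a Python script; the robot and the scene stay as the last script left them, time stands still between calls to the robot, and variables do not carry over. Pictures are saved under pics/ and viewed, at most 10 in all, crops included, and the job is handed in when it is done.

```bash
mkdir -p pics; ls; python3 - <<'E'
from bench import manip
import cv2
for c in ("top","side"):
    p,d=manip.grab_frame(c); cv2.imwrite(f"pics/{c}0.png",p[:,:,::-1])
    for n in ("red_cell_mid","green_cell_mid","pliers","box","chute_drop","pedal_pad","stop_foot","lid_front","pedal"):
        try: print(c,n,[([round(float(x),3) for x in r["at"]],round(r["confidence"],2)) for r in manip.look_for(c,n)[:3]])
        except Exception as e: print(c,n,repr(e))
print(manip.current_time())
E
```

```text
pics
top red_cell_mid [([0.632, 0.05, 0.013], 0.43)]
top green_cell_mid [([0.432, 0.106, 0.015], 0.41)]
top pliers [([0.367, -0.091, 0.012], 0.76)]
top box [([0.548, -0.38, 0.084], 0.74)]
top chute_drop [([0.538, -0.378, 0.083], 0.94)]
top pedal_pad [([0.424, -0.368, 0.078], 0.6)]
top stop_foot []
top lid_front [([0.643, -0.411, 0.127], 0.88)]
top pedal [([0.429, -0.369, 0.079], 0.56)]
side red_cell_mid []
side green_cell_mid [([0.427, 0.115, 0.015], 0.61)]
side pliers [([0.364, -0.084, 0.011], 0.95)]
side box [([0.592, -0.373, 0.078], 0.72)]
side chute_drop [([0.589, -0.37, 0.08], 0.86)]
side pedal_pad [([0.426, -0.366, 0.082], 0.97)]
side stop_foot [([0.415, -0.353, 0.018], 0.51)]
side lid_front [([0.645, -0.409, 0.127], 0.82)]
side pedal [([0.428, -0.363, 0.076], 0.77), ([0.418, -0.352, 0.015], 0.3)]
1.0
```

View pics/top0.png

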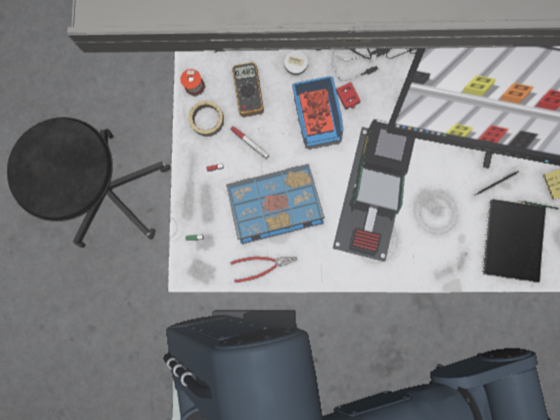

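View pics/side0.png

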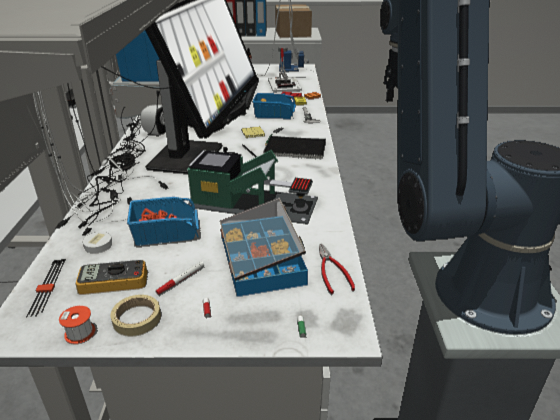

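Top: red cell at (215,167), green at (194,238), box from pedal (367,239) to lid (390,147), with a monitor at the upper right. Side: the same, with the lid shut. Next I'll check clearances and measure the box from closer up with the wrist camera.

```bash
cat > h.py <<'E'
from bench import manip
import numpy as np, cv2
def cloud(c):
    K=manip.get_calibration(c); p,d=manip.grab_frame(c); M=K["camera_matrix"];R=np.array(K["R"]);t=np.array(K["t"])
    v,u=np.mgrid[:d.shape[0],:d.shape[1]]
    P=np.stack([(u-M[0][2])/M[0][0]*d,(v-M[1][2])/M[1][1]*d,d],-1)
    W=(P-t)@R; W[d<=0]=np.nan
    return p,W
def down(yaw): # tool x along yaw, z down
    c,s=np.cos(yaw),np.sin(yaw); return np.array([[c,s,0],[s,-c,0],[0,0,-1.]])
def red_mask(p):
    h=cv2.cvtColor(p,cv2.COLOR_RGB2HSV); return ((h[...,0]<8)|(h[...,0]>172))&(h[...,1]>130)&(h[...,2]>70)
E
python3 - <<'E'
from h import *
print(manip.current_tcp_rot().round(2) if hasattr(manip.current_tcp_rot(),'round') else manip.current_tcp_rot())
K=manip.get_calibration("wrist");R=np.array(K["R"]);print("cam pos",-R.T@K["t"],"fwd",R[2],K["camera_matrix"][0])
p,W=cloud("top")
print("max heights, rows x from .5 to 1.0, cols y from -0.1 down to -0.7")
for x in np.arange(.4,1.01,.05):
    print(round(x,2),[ (lambda m: round(float(np.nanmax(W[m][:,2])),2) if m.any() else None)((abs(W[...,0]-x)<.025)&(abs(W[...,1]-y)<.025)) for y in np.arange(-.2,-.71,-.05)])
m=red_mask(p)&(np.hypot(W[...,0]-.632,W[...,1]-.05)<.05)
print("red",m.sum(),W[m].mean(0))
manip.move_ptp([0.49,-0.375,0.36],down(-0.19))
K=manip.get_calibration("wrist");R=np.array(K["R"]);print("cam pos",-R.T@K["t"],"fwd",R[2])
p,W=cloud("wrist"); cv2.imwrite("pics/w1.png",p[:,:,::-1]); np.save("w1.npy",W)
for n in ("chute_drop","pedal_pad","lid_front"): print(n,manip.look_for("wrist",n))
print(manip.current_time())
E
```

```text
[[ 0.97  0.25 -0.  ]
 [ 0.25 -0.97  0.  ]
 [-0.   -0.   -1.  ]]
cam pos [ 0.20758582 -0.51501624  0.37370485] fwd [-0.2797626  -0.07229721 -0.9573432 ] [336.84164318   0.         276.73634299]
max heights, rows x from .5 to 1.0, cols y from -0.1 down to -0.7
0.4 [0.01, 0.01, 0.08, 0.09, 0.09, 0.01, 0.01, 0.01, 0.01, 0.01, 0.02]
0.45 [0.11, 0.11, 0.01, 0.09, 0.09, 0.01, 0.01, 0.01, 0.01, 0.01, 0.02]
0.5 [0.1, 0.11, 0.01, 0.14, 0.13, 0.15, 0.01, 0.01, 0.01, 0.01, 0.02]
0.55 [0.09, 0.09, 0.01, 0.15, 0.11, 0.13, 0.01, 0.01, 0.01, 0.01, 0.02]
0.6 [0.08, 0.07, 0.01, 0.13, 0.13, 0.13, 0.01, 0.01, 0.22, 0.23, 0.26]
0.65 [0.06, 0.01, 0.01, 0.13, 0.23, 0.25, 0.28, 0.3, 0.32, 0.35, 0.37]
0.7 [0.61, 0.61, 0.61, 0.61, 0.61, 0.61, 0.61, 0.61, 0.61, 0.54, 0.46]
0.75 [0.61, 0.61, 0.61, 0.61, 0.61, 0.61, 0.61, 0.61, 0.61, 0.5, None]
0.8 [0.59, 0.59, 0.59, 0.59, 0.59, 0.59, 0.59, 0.59, 0.59, None, None]
0.85 [0.08, 0.08, 0.08, 0.02, 0.01, 0.01, 0.01, None, None, None, None]
0.9 [0.03, 0.01, 0.01, 0.02, 0.01, 0.01, 0.01, None, None, None, None]
0.95 [0.03, 0.01, 0.01, 0.02, 0.01, 0.01, 0.02, 0.01, None, None, None]
1.0 [0.01, 0.01, 0.01, 0.01, 0.01, 0.01, 0.02, 0.01, None, None, None]
red 13 [0.62956487 0.05869963 0.01107503]
cam pos [ 0.56045962 -0.39046221  0.50195191] fwd [-0.28419116  0.05496448 -0.95719083]
chute_drop [{'at': [0.5596, -0.395, 0.0999], 'confidence': 0.58}]
pedal_pad [{'at': [0.4316, -0.3672, 0.0818], 'confidence': 0.59}]
lid_front [{'at': [0.6312, -0.4205, 0.1271], 'confidence': 0.95}]
2.7583
```

View pics/w1.png

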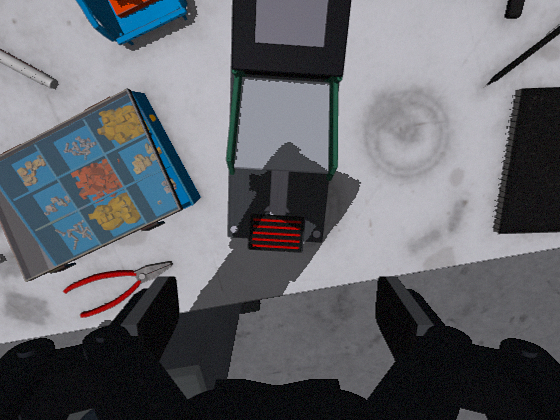

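Wrist view: chute at (285,120), pedal pad at (276,232), lid edge at row ~72. There is an overhead shelf (x>0.68) and a monitor (y<-0.4, x>0.63), so I'll keep the tool close to upright at the box. Next: fit the box frame and look at the cell from close by.

```bash
python3 - <<'E'
from h import *
W=np.load("w1.npy")
# chute: smooth region seed
ch=W[82:138,243:328].reshape(-1,3); ch=ch[~np.isnan(ch[:,0])]; ch=ch[(ch[:,2]>.06)&(ch[:,2]<.135)]
A=np.c_[ch[:,:2],np.ones(len(ch))]
for _ in range(4):
    g=np.linalg.lstsq(A,ch[:,2],rcond=None)[0]; r=ch[:,2]-A@g; k=abs(r)<.003; A,ch=A[k],ch[k]
print("n",len(ch),"slope",np.hypot(*g[:2]),"yaw slope",np.arctan2(-g[1],-g[0]), "res",r.std())
p=cv2.imread("pics/w1.png")[:,:,::-1]; m=red_mask(np.ascontiguousarray(p)); m[:200]=0;m[255:]=0;m[:,:240]=0;m[:,310:]=0
pad=np.nanmean(W[m],0); print("pad",pad)
L=W[:72,225:360].reshape(-1,3); L=L[(abs(L[:,2]-.127)<.008)]; rc=cv2.minAreaRect(L[:,:2].astype(np.float32)); print("lid",rc,cv2.boxPoints(rc))
# all box raised points above .055 (lid, chute, cheeks), sides -> yaw
B=W[:250,225:360].reshape(-1,3); B=B[B[:,2]>.06]; rb=cv2.minAreaRect(B[:,:2].astype(np.float32)); print("box",rb)
for yaw in (np.arctan2(-g[1],-g[0]),-.195):
    ex=np.array([np.cos(yaw),np.sin(yaw)]); ey=np.array([-ex[1],ex[0]])
    o=pad[:2]+.135*ex; print(yaw,"origin from pad",o,"z chute there",g@[*o,1], "chute y-range",np.percentile((ch[:,:2]-o)@ey,[1,99]),"x-range",np.percentile((ch[:,:2]-o)@ex,[1,99]), "lid x,y", np.percentile((L[:,:2]-o)@ex,[1,99]),np.percentile((L[:,:2]-o)@ey,[1,99]))
T=W[...,2]; k=(T>.17); 
print("max pts z>.17:",np.nanmin(W[k],0) if k.any() else None)
manip.move_ptp([0.60,0.055,0.24],down(-0.0))
p,W=cloud("wrist"); cv2.imwrite("pics/w2.png",p[:,:,::-1]); np.save("w2.npy",W)
m=red_mask(p)&(np.hypot(W[...,0]-.63,W[...,1]-.055)<.05)&(W[...,2]<.03)
print("red",m.sum(),W[m].mean(0)); print(manip.look_for("wrist","red_cell_mid"))
nz=(np.hypot(W[...,0]-.63,W[...,1]-.055)<.06)&(W[...,2]>.006)&(W[...,2]<.03)
q=W[nz]; rr=cv2.minAreaRect(q[:,:2].astype(np.float32)); print(nz.sum(),q.mean(0),rr)
print(manip.current_time())
E
```

```text
n 4742 slope 0.6246873216905977 yaw slope -0.2532025619457031 res 0.0008201199841787374
pad [ 0.41555279 -0.36128239  0.08356412]
lid ((0.6336947083473206, -0.41744083166122437), (0.11982652544975281, 0.06459057331085205), 79.090576171875) [[ 0.59064406 -0.47015923]
 [ 0.65406734 -0.48238343]
 [ 0.67674536 -0.36472243]
 [ 0.6133221  -0.35249823]]
box ((0.5301570892333984, -0.3906993865966797), (0.11820163577795029, 0.2854052782058716), 75.56428527832031)
-0.2532025619457031 origin from pad [ 0.54624833 -0.39510065] z chute there 0.0969375735901516 chute y-range [-0.05077772  0.04815992] x-range [-0.01011029  0.05405621] lid x,y [0.05781345 0.12303447] [-0.05631269  0.05678822]
-0.195 origin from pad [ 0.54799423 -0.38744087] z chute there 0.0970803735435064 chute y-range [-0.059817    0.03867432] x-range [-0.00974353  0.05283237] lid x,y [0.05806625 0.12132427] [-0.06979572  0.04369259]
max pts z>.17: [ 0.46385682 -0.45164954  0.37191351]
red 362 [0.62983007 0.05921768 0.01272791]
[{'at': [0.6296, 0.06, 0.0154], 'confidence': 0.58}]
581 [0.63099535 0.05231956 0.01242617] ((0.6304842233657837, 0.05173635482788086), (0.014232420362532139, 0.04992949217557907), 11.61030387878418)
4.5417
```

View pics/w2.png

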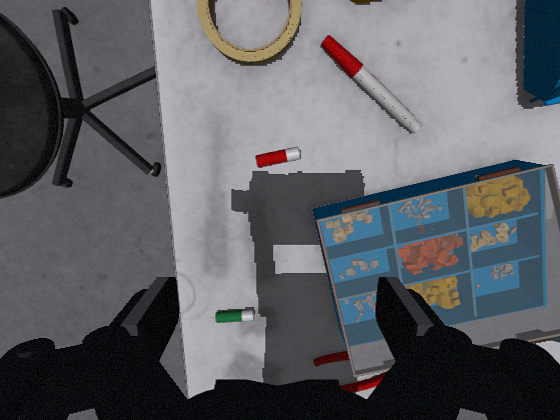

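The frame fit agrees with the pad, chute and lid: origin (0.546,-0.395), yaw -0.25. The cell measures 14x50 mm, with its centre at (0.6305,0.052) and pixel (278,157). I'll grasp it with a slight tilt so it comes nose-down onto the chute, keeping the camera side towards the robot.

```bash
cat >> h.py <<'E'
O=np.array([.546,-.395,0]); YAW=-.25
EX=np.array([np.cos(YAW),np.sin(YAW),0]); EY=np.array([-EX[1],EX[0],0]); UP=np.array([0,0,1.])
def bx(x,y,z): return O+x*EX+y*EY+z*UP
def nose(e,a): # tool z = sin a e - cos a up, tool x ~ -e
    z=np.sin(a)*e-np.cos(a)*UP; x=-(np.cos(a)*e+np.sin(a)*UP); return np.c_[x,np.cross(z,x),z]
E
python3 - <<'E'
from h import *
e=np.array([np.cos(-1.368),np.sin(-1.368),0]); Rp=nose(e,np.radians(12)); c=np.array([.6305,.0518,0])
manip.set_gripper(.5,30)
manip.move_ptp(c+[0,0,.08],Rp)
f0=np.array(manip.current_force())
manip.move_l(c+[0,0,.0035],max_speed=.06)
print("f",np.array(manip.current_force())-f0,manip.current_ee_pos())
manip.set_gripper(0,30)
print("w",manip.current_grip_width(),manip.current_grip_force(),"f",np.array(manip.current_force())-f0)
manip.move_l(c+[0,0,.12],max_speed=.15)
print("w",manip.current_grip_width(),manip.current_grip_force())
R=nose(EX,np.radians(-8))
manip.move_ptp(bx(-.012,0,.25),R); print(manip.current_qpos())
p,W=cloud("wrist"); cv2.imwrite("pics/w3.png",p[:,:,::-1])
p,W=cloud("side"); cv2.imwrite("pics/s3.png",cv2.resize(p[100:260,130:360,::-1],None,fx=3,fy=3))
print(manip.current_grip_width(),manip.current_time())
E
```

```text
f [-0.33006466 -0.0231754   0.33223313] [0.63072509 0.05183204 0.00390228]
w 0.15618049209365617 30.317289233207703 f [0.12224244 0.61984476 3.18580333]
w 0.153554477730311 29.885106682777405
[-0.67883884  0.61361351  1.2013919  -0.05835122  1.45464816 -1.98944173]
0.15538938456789922 10.975
```

View pics/s3.png

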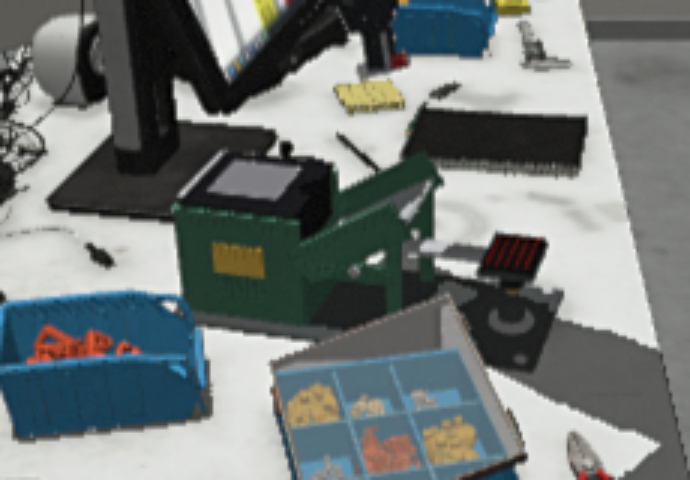

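View pics/w3.png

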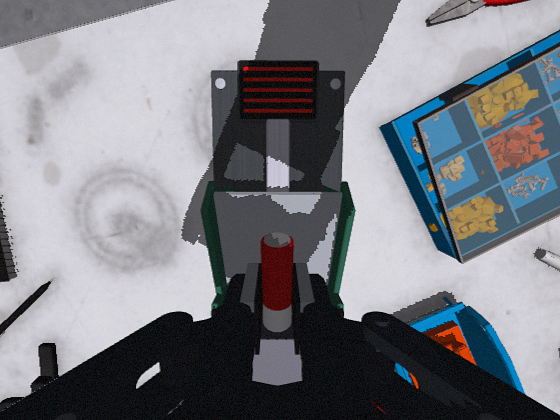

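The cell is held well, over the chute and aligned with it, at (277,270). Now I'll lower it until it touches lightly, then release.

```bash
python3 - <<'E'
from h import *
manip.move_l(bx(-.012,0,.14),max_speed=.12); manip.dwell(.2)
f0=np.array(manip.current_force()); z=.124
while z>.111:
    manip.move_l(bx(-.012,0,z),max_speed=.03)
    f=np.array(manip.current_force())-f0
    if np.linalg.norm(f)>1.5: break
    z-=.0015
print("z",z,f)
manip.set_gripper(.35,20); manip.dwell(.3)
manip.move_l(bx(-.014,0,.22),max_speed=.12)
manip.set_gripper(0,20)
manip.dwell(.3)
p,W=cloud("wrist"); cv2.imwrite("pics/w4.png",p[:,:,::-1])
m=red_mask(p)&(W[...,2]>.055)&(W[...,2]<.14); q=(W[m]-O); q=q[(q@EX>-.05)&(abs(q@EY)<.06)]
print("red in box frame",len(q),(q@EX).mean(),(q@EY).mean(),q[:,2].mean(),manip.current_time())
E
```

```text
z 0.121 [ 0.90335236 -0.34840243  1.36421719]
red in box frame 2 0.011831720472434115 -0.001591112430914279 0.09445862727582383 15.75
```

View pics/w4.png

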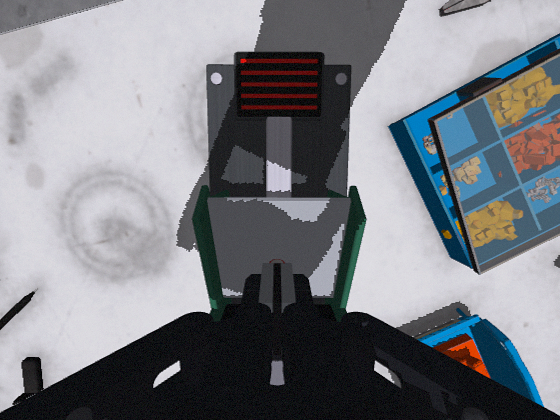

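The cell's tail shows at (277,262), box x≈0.012, so its front end is at the skirt. Now the pedal.

```bash
cat >> h.py <<'E'
def pad(t): # travel t of pad (m) -> tip position
    th=np.arcsin(t/.135); return bx(-.135*np.cos(th)-.008*np.sin(th),0,.075-t+.008*np.cos(th))
E
python3 - <<'E'
from h import *
R=nose(EX,0)
manip.move_l(bx(-.08,0,.24),max_speed=.2)
manip.move_ptp(bx(-.135,0,.11),R); manip.dwell(.3)
p,W=cloud("side"); cv2.imwrite("pics/s5.png",cv2.resize(p[100:260,130:360,::-1],None,fx=3,fy=3))
f0=np.array(manip.current_force())[2]
F=lambda: np.mean([manip.current_force()[2] for _ in range(3)])-f0
log=[]; t=-.006; b=None; f=0
while t<.046:
    manip.move_l(pad(t),max_speed=.02); manip.dwell(.05)
    f=F(); z=manip.current_ee_pos()[2]; log.append((t*1e3,z*1e3,f))
    if f>18: print("force cap"); break
    a=np.array([l for l in log if 4<=l[0]<=13.5])
    if t>.0138:
        b=np.polyfit(a[:,0],a[:,2],1); ex=f-np.polyval(b,t*1e3)
        if ex>5: print("seated",ex); break
    t+=.001 if f<11 or b is None or ex<1 else .0005
print(np.round(log,1).tolist(),b,manip.current_time())
manip.dwell(1.2); print("hold F",F())
p,W=cloud("side"); cv2.imwrite("pics/s6.png",cv2.resize(p[100:260,130:360,::-1],None,fx=3,fy=3))
p,W=cloud("top"); cv2.imwrite("pics/t6.png",cv2.resize(p[110:270,320:440,::-1],None,fx=3.5,fy=3.5))
print(manip.current_time()); open("t.txt","w").write(str(t))
E
python3 -c "
import cv2,numpy as np
a=cv2.imread('pics/s5.png')[60:400,150:590];b=cv2.imread('pics/s6.png')[60:400,150:590]
a=cv2.resize(a,(390,300));b=cv2.resize(b,(390,300));cv2.imwrite('pics/c6.png',np.hstack([a,b]))"
```

```text
seated 7.144340332819426
[[-6.0, 89.1, 0.7], [-5.0, 88.0, -0.2], [-4.0, 87.0, 0.3], [-3.0, 86.0, -0.8], [-2.0, 84.9, 0.2], [-1.0, 84.0, 0.4], [0.0, 83.1, 1.6], [1.0, 82.3, 5.3], [2.0, 81.3, 5.8], [3.0, 80.3, 6.6], [4.0, 79.3, 6.1], [5.0, 78.3, 5.0], [6.0, 77.3, 5.6], [7.0, 76.3, 5.9], [8.0, 75.3, 6.0], [9.0, 74.3, 5.7], [10.0, 73.3, 5.3], [11.0, 72.3, 5.4], [12.0, 71.3, 6.0], [13.0, 70.3, 6.6], [14.0, 69.3, 5.3], [15.0, 68.3, 5.9], [16.0, 67.3, 6.8], [17.0, 66.5, 9.9], [18.0, 65.8, 13.4]] [0.0530945  5.31509907] 25.6667
hold F 12.366368517641684
26.9667
```

View pics/c6.png

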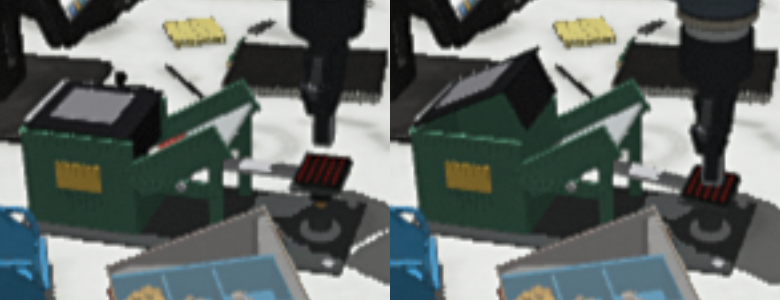

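Left (before): the cell lies on the chute against the closed lid, at (170,140). Right (after): the lid is open and the chute is empty. The knee at 16–17 mm and about +6 N of excess force mean the pedal is seated. Now I'll ease it back up.

```bash
python3 - <<'E'
from h import *
t=float(open("t.txt").read())
while t>-.004:
    t-=.001; manip.move_l(pad(t),max_speed=.012 if t>.005 else .006)
print("F",manip.current_force(),manip.current_time())
manip.move_l(bx(-.14,0,.16),max_speed=.1)
manip.move_ptp(bx(-.17,0,.30),nose(EX,0)); manip.dwell(.3)
p,W=cloud("wrist"); a=p
p,W=cloud("side"); b=cv2.resize(p[100:260,130:360],(560,420))
cv2.imwrite("pics/c7.png",cv2.resize(np.hstack([a,b])[...,::-1],(800,300)))
for n in ("red_cell_mid","lid_front"): print(manip.look_for("side",n))
print(manip.current_time())
E
```

```text
F [0.82812768 0.10406168 0.32585352] 33.1333
[]
[{'at': [0.647, -0.4065, 0.1223], 'confidence': 0.58}]
35.1417
```

View pics/c7.png

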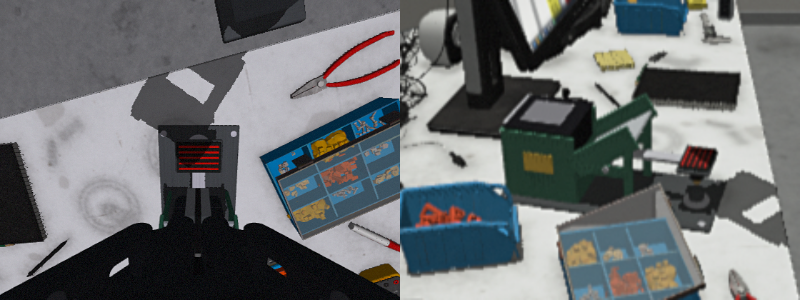

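The lid is shut at (550,105), the pedal is up at (700,158), and the chute is empty with no red cell outside the box. Handing in.

```bash
python3 -c "
from bench import manip
print(manip.sign_off())"
```

```text
the job is handed in; nothing more can be done
None
```

The red cell slid off the chute into the box, the pedal seated at about 13 N and was eased back up, the lid is shut, the green cell and pliers were left alone, and I handed the job in after about 35 s; I judged "inside the box" from the empty chute and no red cell showing outside it, not from seeing the cell in the box.

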